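# Open a crank-dial combination lockbox

## Robot

A 7-joint arm with a two-finger parallel gripper is mounted at the origin on a cart in front of the work surface, level with it; the furniture and walls round the work are solid. World frame = base frame: x ahead of the robot, y to its left, z up, the work surface at z = 0. Lengths are in m, angles in rad, forces in N, time in s.
With the tool pointing down it reaches from about 0.425 to 0.925 m from the base axis. Payload 6.8 kg.
Tool frame: the origin (TCP) lies at the very end of the fingers, on their centre line; the grasp point (between the pads) lies 19 mm behind it; z points along the fingers, x is the direction in which the jaws open and shut, and the axes are right-handed (so a half turn about z gives the same grasp; the last joint's range is limited). The gripper opens to 85 mm and grips with 20 to 120 N. Pads are 22 mm wide; open, the fingers measure 114 mm over their backs; the gripper's body (76 mm by 85 mm) begins 54 mm behind the grasp point. The pads swing forward as they close: fully open they stand 13 mm farther back than shut.
Start: joints at [-1.304, 0.477, 0.022, 1.555, -0.011, 1.109, -0.083], TCP at [0.247, 0.628, 0.198] pointing down, gripper open.
Joint ranges: [-2.96, 2.96], [-0.34, 2.1], [-1.41, 1.46], [0.24, 2.44], [-1.37, 4.51], [0.17, 1.92], [-2.96, 2.96]. Speed limits (rad/s): [2.39, 2.39, 3.14, 3.14, 3.14, 3.14, 3.14].

## Interface

Orientations are given as a rotation vector (axis times angle).
In Python, from bench import get_obs, imaging, hand_in gives the robot as it stands.
- The arm moves only by the tool send_rows, never from a script. Its argument "motion" is a list of rows, each an object with "dp": the shift along the world's x, y, z in m, a list of three; "rot": the turn, a rotation vector about the world's x, y, z in rad, a list of three; "grip": the finger opening in m, from 0 to 0.0854. In form: [{"dp": [dx, dy, dz], "rot": [ax, ay, az], "grip": grip}, ...]. A call has 1 to 20 rows; each row shifts and turns the pose as measured when the row begins; what a row does not reach is not made up. A row lasts 1/8 s, in which the tool goes at most 62.5 mm and 10.7 degrees, less where a joint would pass 70% of its speed; a pose out of reach is approached as far as the arm can. A call is refused whole if a number of a shift passes 0.0625 or a number of a turn 0.188, either way. A call with a gripper value outside its range is refused whole. The fingers move at their own pace and stop on an object; "grip_force" is the grip in N (left out, the last holds). Time passes only in rows, so rows that do not move let the fingers close. It gives the time, the measured TCP pose, the force and the opening at its end, in the units of the state.
- get_obs(): the state, without advancing time (a new reading comes with each control period).
- imaging.grab_frame(name): name is "scene" or "top" or "wrist"; returns a dict with "img" (420x560x3 uint8, red, green, blue), "fx", "fy", "cx", "cy" (pixels), "R" (3x3) and "t" (3): a world point X has camera coordinates R X + t. Camera axes: x right, y down, z forward; pixel columns grow to the right and rows downward; lengths in m; the calibration is good to about 2 mm. The wrist camera is an equidistant fisheye: a pixel r from the principal point sees the ray r / f radians off the axis. A picture is of the moment at which its call begins. There is no depth.
- hand_in(): hands the job in, once; it reports no verdict.
The state is a dict: "clock": time; "joints": joint angles; "qvel": joint speeds; "tau": joint torques, N m; "tcp_pos": TCP position; "orientation": TCP orientation; "contact_force": force on the tool from outside, world axes, zero at the start; "moment": the same for the moment, N m; "grip_width": finger opening in m.
Only numpy, scipy, OpenCV 4.12 (cv2) and the standard library are available. Lean on these libraries where they do the work, as an engineer would, in place of code of your own. Each camera call takes 0.05 s, during which the arm holds its last target. There are 200 camera calls.

## Task

Unlock the steel lockbox by its combination: wind the crank gently anticlockwise (seen from above) until you feel the home stop, and count from there: clockwise one and a half turns, back anticlockwise one and a quarter turns, then clockwise half a turn. Then slide the bolt knob all the way towards the dial, let go, and leave the other things where they are. Never force the crank against its stop or a bolt that is still blocked (25 N at most).

Things in the scene. Friction and masses are not known exactly. Their poses are not given: they have to be found in the camera images.
- lockbox: Grey steel lockbox, 140 x 270 x 75 mm (x, y, z), fixed to the worktop; origin at the centre of its underside, z up. On its top: at +y the round lock housing with the crank dial, at -y the sliding bolt, along y; a keeper strap at y = -116 mm and two bolt guides at y = -95 and y = -14 mm stand 14 mm above the top. A tall tester stands behind it on the right.
- dial_axis (a point): On the upright axis of the dial, at box (0, 55, 87) mm: top of the fixed housing (radius 55 mm, 12 tick marks 30 degrees apart). The dial disc (radius 46 mm) ends 7 mm above this point, its hub 13 mm. The lock opens if each of the three counts is right within about 12 degrees; an overshoot is not undone by turning back, but winding to the home stop again clears the lock for a new try.
- crank_grip (a point): Centre of the top of the crank's grip: an upright black sleeve, 16 mm diameter, 34 mm high, its top 43 mm above dial_axis, 35 mm off that axis. It spins freely on its pin: a hand can hold it and carry it round without turning. It takes up to about 4 N, rising in steps as discs inside are picked up, and stays where it is left. Hold it by its upper 25 mm to clear the dial.
- bolt_knob (a point): Centre of the top of the bolt's knob: a black block 22 (x) x 16 (y) x 30 mm (z), its top 114 mm above the worktop, on the middle line (x = 0) of the box. Locked it stands at box y = -70 mm; it slides 25 mm along the box's +y, towards the dial, to a stop. Friction about 2 N; with a wrong combination it is blocked after about 2 mm.
- bolt (a joint): Travel of the bolt in m: 0 locked (as found), 0.025 fully drawn towards the dial.
- home_stop: Hidden inside the box, fixed to it; its pose tells nothing of where the crank stops: the crank is clamped on its spindle at another angle each time, so the grip's place at the stop can only be felt. It lies 0.15 to 0.85 turns anticlockwise of the grip's start. It feels firm, about 2 mm of give for 10 N at the grip, and bears at 35 mm radius, as the grip. Load it with less than 25 N.
- bolt_tail: The hidden inner end of the bolt, inside the box; it bears on the lock's discs when the combination is wrong.
- block_b: Bystander: small grey steel reference block 38 x 60 x 13 mm, right of the box.
- steel_disc: Bystander: steel sample, round, 42 mm diameter, 22 mm high, left of the box.
- dark_mount: Bystander: black round resin specimen mount, 30 mm diameter, 16 mm high, behind the box.
- hex_key: Bystander: bent hex key, 24 x 72 x 6 mm, right of the box.
- pads: Bystander: stack of abrasive pads 76 x 113 x 10 mm, to the right.
- driver: Bystander: screwdriver 25 x 187 x 22 mm, far right.

How it is judged:
At the end, for the whole second after the job is handed in: the bolt is drawn at least 21 mm of its 25 mm towards the dial, and stays there (value of joint bolt above 0.021 m); the robot touches nothing.
It fails at once if the home stop is loaded with more than 25 N (contact force between home_stop and anything else above 25 N).
It fails at once if the bolt is forced against the discs with more than 25 N (contact force between bolt_tail and anything else above 25 N).
It fails at once if a bystander is moved more than 20 mm (distance of any of block_b, steel_disc, dark_mount, hex_key, pads, driver from where it was at the start of the episode above 0.02 m).
It also fails if it takes over 72 s, if anything falls off the work surface, if the arm or the gripper's body presses on something with over 40 N, if the wrist force passes 120 N, or if a joint passes its speed limit or range.

## Working session

There is one attempt and no reset: what is moved stays moved. The work goes in short steps, Python scripts to look and compute and a tool call to move; the robot and the scene stay as the last step left them, time stands still between calls to the robot, and variables do not carry over. Pictures are saved under pics/ and viewed, about 8 in all and at most 12, crops included, and the job is handed in when it is done.

Besides the shell and the picture viewer there is one more tool, called after "Emit:" by a JSON object that holds its "method" and its "body", one argument or row to a line. send_rows: Moves the arm, as the interface text tells. Its arguments: {"type":"object","properties":{"motion":{"type":"array","items":{"type":"object","properties":{"dp":{"type":"array","items":{"type":"number"}},"rot":{"type":"array","items":{"type":"number"}},"grip":{"type":"number"}}}},"grip_force":{"type":"number"}},"required":["motion"]}

```bash
mkdir -p pics
python3 - <<'E'
from bench import get_obs, imaging
import cv2,numpy as np
print(get_obs())
for n in ("scene","top"):
    f=imaging.grab_frame(n); cv2.imwrite(f"pics/{n}0.png",f["img"][:,:,::-1]); np.savez(f"pics/{n}0.npz",**f)
    print(n,f["fx"],f["fy"],f["cx"],f["cy"],f["R"].round(3).tolist(),f["t"])
E
```

```text
{'clock': 0.0, 'joints': array([-1.30408422,  0.47779365,  0.02236813,  1.55649709, -0.01150911,
        1.10930343, -0.08308119]), 'qvel': array([ 0.00070409, -0.00144101,  0.00066428,  0.00222723,  0.0003835 ,
       -0.0006951 , -0.00167133]), 'tau': array([-1.09942728e-03, -5.96447647e+01,  1.60754833e+00, -2.81193978e+01,
        1.24240288e-02,  9.39383288e-03,  2.11324232e-05]), 'tcp_pos': array([0.24690198, 0.62749365, 0.19741139]), 'orientation': array([ 2.59544703e+00,  1.76802106e+00, -2.29544952e-03]), 'contact_force': array([-0.5475589 , -0.85934762, -0.6016591 ]), 'moment': array([-0.01111303, -0.05136494, -0.004607  ]), 'grip_width': 0.08523876943305203}
scene 525.1183844282325 525.1183844282325 281.991095775397 215.07849624126163 [[0.624, -0.782, -0.017], [-0.476, -0.362, -0.801], [0.62, 0.508, -0.598]] [-0.29124073  0.35146315  0.97233469]
top 529.5535681464964 529.5535681464964 273.75785123099195 215.94415763063978 [[-0.0, -1.0, -0.012], [-0.993, 0.002, -0.121], [0.121, 0.012, -0.993]] [0.05905629 0.54589481 1.54520813]
```

View pics/scene0.png

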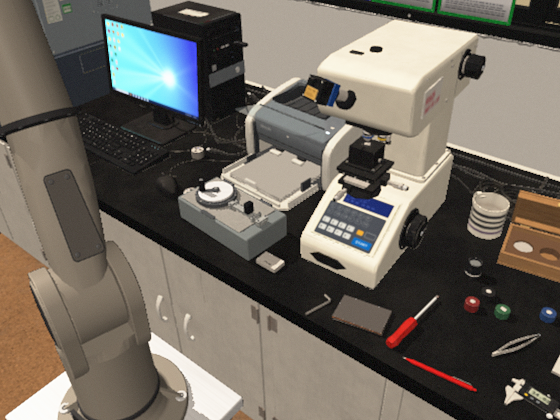

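View pics/top0.png

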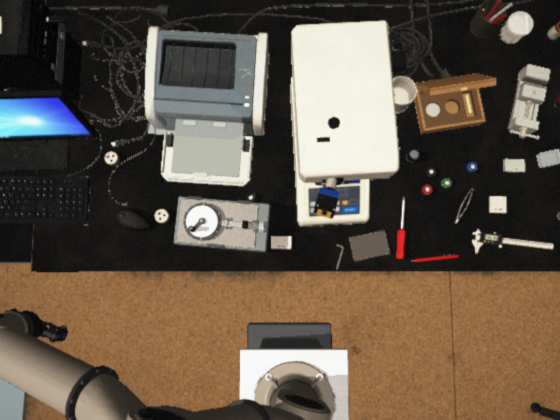

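The scene view shows the box at about (232,215) with its dial at (215,192). In the top view the box is at (222,223), the dial at (202,222) and the knob near (252,225). I'll enlarge both.

Run:
```python
import cv2,numpy as np
a=cv2.imread("pics/top0.png")[185:260,165:275]; b=cv2.imread("pics/scene0.png")[165:260,170:295]
a=cv2.resize(a,None,fx=6,fy=6,interpolation=2)[:,:]; b=cv2.resize(b,(660,300*660//600*0+int(95*5.28)),interpolation=2)
a=cv2.resize(a,(440,300));b=cv2.resize(b,(440,334))
o=np.zeros((600,800,3),np.uint8)
# top 110x75 -> x5.0 ; scene 125x95 -> x
A=cv2.resize(cv2.imread("pics/top0.png")[190:255,170:275],None,fx=5,fy=5,interpolation=2)
cv2.imwrite("pics/c1.png",A)
B=cv2.resize(cv2.imread("pics/scene0.png")[170:260,175:290],None,fx=4,fy=4,interpolation=2)
C=np.zeros((325+360-85,560,3),np.uint8)
C[:260,:420]=cv2.resize(A,None,fx=.8,fy=.8); C[262:600,:432]=cv2.resize(B,None,fx=.939,fy=.939)[:338]
cv2.imwrite("pics/c1.png",C)
```

```text
(no output)
```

View pics/c1.png

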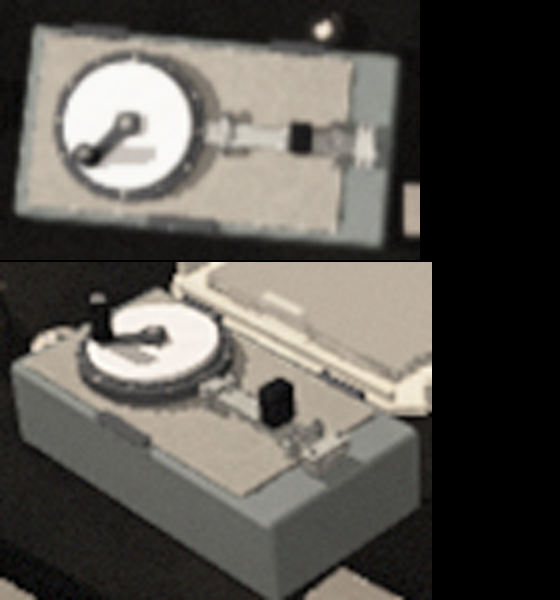

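In the top crop (4x, offset 170,190) the dial disc is centred at (128,127), the knob top at (302,138) and the grip top at (88,155). The grip appears at the left in both views.

```bash
cat > h.py <<'E'
import numpy as np,cv2
def ray(f,u,v,z):
    K=lambda n: float(f[n])
    d=np.array([(u-K("cx"))/K("fx"),(v-K("cy"))/K("fy"),1.]); R=f["R"];t=f["t"]
    c=-R.T@t; w=R.T@d; return c+w*(z-c[2])/w[2]
def proj(f,X):
    p=f["R"]@X+f["t"]; return [round(float(f["fx"]*p[0]/p[2]+f["cx"]),1),round(float(f["fy"]*p[1]/p[2]+f["cy"]),1)]
E
python3 - <<'E'
from h import *
for n,box in (("top",(170,190,275,255)),("scene",(175,170,250,220))):
    f=np.load(f"pics/{n}0.npz"); g=f["img"].astype(int); x0,y0,x1,y1=box
    m=(g.min(2)>185).astype(np.uint8); m2=np.zeros_like(m); m2[y0:y1,x0:x1]=m[y0:y1,x0:x1]
    cs,_=cv2.findContours(m2,cv2.RETR_EXTERNAL,2); c=max(cs,key=cv2.contourArea); e=cv2.fitEllipse(cv2.convexHull(c))
    D=ray(f,*e[0],.094); print(n,"ell",e,"dial",D.round(4), cv2.contourArea(c))
    if n=="top":
        T=f
        for nm,p,z in (("knob",(245.2,224.2),.114),("grip",(192,228.5),.130)):
            X=ray(f,*p,z); print(nm,X.round(4)); 
            if nm=="knob":K=X
            print(" in scene",proj(np.load("pics/scene0.npz"),X))
        d=D-K; print("dial-knob dist",np.hypot(*d[:2]),"yaw of +y",np.degrees(np.arctan2(d[1],d[0]))-90,"grip r",np.hypot(*(X-D)[:2]))
    
        for p in ((179,196.3),(269.7,204.3),(265.5,251.5),(173.8,243.8)): print(ray(f,*p,.075).round(4))
E
```

```text
top ell ((201.34193420410156, 220.77572631835938), (31.097084045410156, 31.520309448242188), 27.725976943969727) dial [0.525  0.2654 0.094 ] 602.5
knob [0.5128 0.1382 0.114 ]
 in scene [248.9, 201.2]
grip [0.4993 0.2858 0.13  ]
 in scene [202.0, 178.5]
dial-knob dist 0.12782341862303237 yaw of +y -5.47964871674867 grip r 0.03285317741837667
[0.5992 0.3348 0.075 ]
[0.5751 0.0698 0.075 ]
[0.4378 0.0818 0.075 ]
[0.4603 0.3469 0.075 ]
scene ell ((215.0797576904297, 190.5207061767578), (19.638347625732422, 34.46222686767578), 82.98680877685547) dial [0.5164 0.2604 0.094 ] 334.5
```

The measurements agree. The box is yawed about -5.2°, with a width of 139 mm and the dial-knob distance 128 mm against 125 nominal. The dial axis is at about (0.524, 0.264), the grip at about (0.499, 0.286) and the knob at about (0.512, 0.138). I'll move above the grip and align the jaws with the box's y axis.

Emit:
{"method": "send_rows", "body": {
  "motion": [
    {"dp": [0.025, -0.034, 0.002], "rot": [0, 0, 0.028], "grip": 0.045},
    {"dp": [0.025, -0.034, 0], "rot": [0, 0, 0.028], "grip": 0.045},
    {"dp": [0.025, -0.034, 0], "rot": [0, 0, 0.028], "grip": 0.045},
    {"dp": [0.025, -0.034, 0], "rot": [0, 0, 0.028], "grip": 0.045},
    {"dp": [0.025, -0.034, 0], "rot": [0, 0, 0.028], "grip": 0.045},
    {"dp": [0.025, -0.034, 0], "rot": [0, 0, 0.028], "grip": 0.045},
    {"dp": [0.025, -0.034, 0], "rot": [0, 0, 0.028], "grip": 0.045},
    {"dp": [0.025, -0.034, 0], "rot": [0, 0, 0.028], "grip": 0.045},
    {"dp": [0.025, -0.034, 0], "rot": [0, 0, 0.028], "grip": 0.045},
    {"dp": [0.025, -0.034, 0], "rot": [0, 0, 0.028], "grip": 0.045},
    {"dp": [0, 0, 0], "rot": [0, 0, 0], "grip": 0.045}
  ],
  "grip_force": 30
}}

```text
clock: 1.48
tcp_pos: [0.4997, 0.2727, 0.1947]
orientation: [2.31, 2.124, -0.015]
contact_force: [-0.1, 0.4, -0.9]
grip_width: 0.0452
```

Run:
```python
from bench import get_obs, imaging
import cv2,numpy as np
from scipy.spatial.transform import Rotation as Ro
o=get_obs(); print(o["tcp_pos"],Ro.from_rotvec(o["orientation"]).as_matrix().round(3),o["contact_force"],o["grip_width"])
f=imaging.grab_frame("wrist"); cv2.imwrite("pics/w1.png",f["img"][:,:,::-1]); np.savez("pics/w1.npz",**f)
print(f["fx"],f["cx"],f["cy"],f["R"].round(3),-f["R"].T@f["t"])
```

```text
[0.49968738 0.27271699 0.19472687] [[ 0.084  0.996 -0.005]
 [ 0.996 -0.084 -0.01 ]
 [-0.01  -0.004 -1.   ]] [-0.09111879  0.42688048 -0.85705198] 0.04517106466098418
325.19226210127806 281.11017079895936 206.7805197577945 [[ 0.083  0.996 -0.01 ]
 [ 0.949 -0.076  0.306]
 [ 0.304 -0.035 -0.952]] [0.42147286 0.28098355 0.36996768]
```

View pics/w1.png

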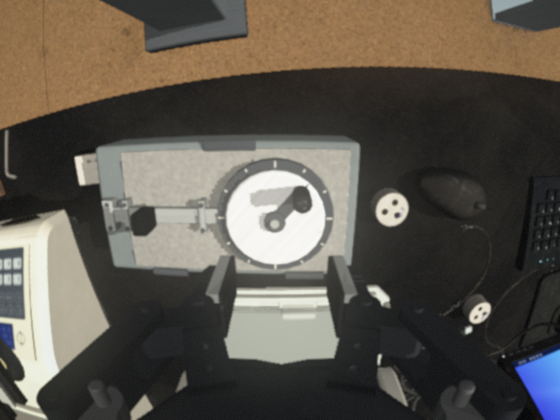

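The wrist view shows the disc centred near (276,216), the grip at (302,195), the knob at (143,221) and the fingers below. I'll cast fisheye rays on masks.

```bash
cat >> h.py <<'E'
def fray(f,u,v,z):
    x=np.array([u-float(f["cx"]),v-float(f["cy"])])/float(f["fx"]); r=np.hypot(*x)
    d=np.array([*(x/r*np.sin(r)),np.cos(r)]); R=f["R"]; c=-R.T@f["t"]; w=R.T@d; return c+w*(z-c[2])/w[2]
E
python3 - <<'E'
from h import *
f=np.load("pics/w1.npz"); g=f["img"].astype(int)
m=np.zeros((420,560),np.uint8); m[155:275,215:340]=(g.min(2)[155:275,215:340]>165)
cs,_=cv2.findContours(m,cv2.RETR_EXTERNAL,2); c=max(cs,key=cv2.contourArea); h=cv2.convexHull(c)
P=np.array([fray(f,*p,.094)[:2] for p in h[:,0]]); print("disc",cv2.minEnclosingCircle(P.astype(np.float32)),cv2.fitEllipse(P.astype(np.float32)))
for nm,(x0,y0,x1,y1),z in (("grip",(285,180,316,216),.130),("knob",(125,200,160,242),.114)):
    k=np.zeros_like(m); k[y0:y1,x0:x1]=g.max(2)[y0:y1,x0:x1]<45
    cs,_=cv2.findContours(k,cv2.RETR_EXTERNAL,2); c=max(cs,key=cv2.contourArea); print(nm,cv2.boundingRect(c),cv2.minAreaRect(c))
for p in((303,193),(300,197)): print(fray(f,*p,.13))
for p in((139,219),(143,221)): print(fray(f,*p,.114))
o=cv2.resize(f["img"][175:245,100:340,::-1],None,fx=3.3,fy=3.3,interpolation=2); cv2.imwrite("pics/c2.png",o)
E
```

```text
disc ((0.5230801105499268, 0.2668077349662781), 0.04836462438106537) ((0.5216227769851685, 0.265056312084198), (0.09154899418354034, 0.09195929020643234), 26.714269638061523)Traceback (most recent call last):
  File "<stdin>", line 8, in <module>
ValueError: max() iterable argument is empty
```

Run:
```python
from h import *
f=np.load("pics/w1.npz")
D=np.array([.522,.265])
for p in((303,193),(303,196),(300,197)): X=fray(f,*p,.13);print(X,np.hypot(*(X[:2]-D)))
for p in((139,219),(143,221)): print(fray(f,*p,.114))
o=cv2.resize(f["img"][175:245,100:340,::-1],None,fx=3.3,fy=3.3,interpolation=2); cv2.imwrite("pics/c2.png",o)
```

```text
[0.48848665 0.28978321 0.13      ] 0.04168155355202594
[0.49087186 0.28962891 0.13      ] 0.039693131996226476
[0.49148647 0.28727468 0.13      ] 0.03777878234739627
[0.50454476 0.14304417 0.114     ]
[0.50671304 0.14669442 0.114     ]
```

View pics/c2.png

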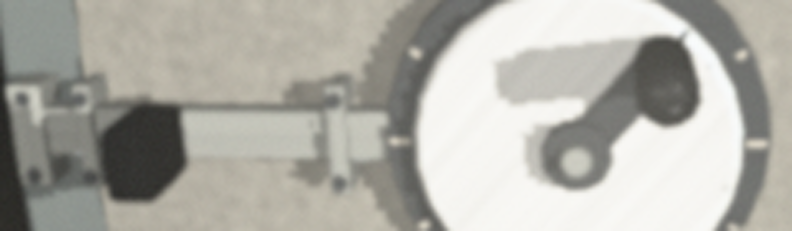

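Run:
```python
from h import *
f=np.load("pics/w1.npz"); D=np.array([.522,.265])
X=fray(f,100+670/3.3,175+96/3.3,.13);print(X,X[:2]-D,np.hypot(*(X[:2]-D)))
print(fray(f,100+138/3.3,175+162/3.3,.114))
```

```text
[0.49737123 0.28923683 0.13      ] [-0.02462877  0.02423683] 0.03455431495478901
[0.50956631 0.1447759  0.114     ]
```

Emit:
{"method": "send_rows", "body": {
  "motion": [
    {"dp": [-0.001, 0.008, 0], "rot": [0, 0, 0], "grip": 0.045},
    {"dp": [-0.001, 0.007, -0.022], "rot": [0, 0, 0], "grip": 0.045},
    {"dp": [0, 0.001, -0.022], "rot": [0, 0, 0], "grip": 0.045},
    {"dp": [0, 0, -0.022], "rot": [0, 0, 0], "grip": 0.045},
    {"dp": [0, 0, -0.015], "rot": [0, 0, 0], "grip": 0.045},
    {"dp": [0, 0, 0], "rot": [0, 0, 0], "grip": 0.045}
  ]
}}

```text
clock: 2.28
tcp_pos: [0.4904, 0.3027, 0.1111]
orientation: [-2.293, -2.144, 0.013]
contact_force: [-0.5, -0.1, -0.2]
grip_width: 0.0451
```

Emit:
{"method": "send_rows", "body": {
  "motion": [
    {"dp": [0.007, -0.0145, -0.003], "rot": [0, 0, 0], "grip": 0.045},
    {"dp": [0, 0, 0], "rot": [0, 0, 0], "grip": 0.045},
    {"dp": [0, 0, 0], "rot": [0, 0, 0], "grip": 0.045}
  ]
}}

```text
clock: 2.65
tcp_pos: [0.4991, 0.2879, 0.1098]
orientation: [-2.294, -2.144, 0.008]
contact_force: [0.1, 0.1, -0.8]
grip_width: 0.0449
```

Good, close on it.

Emit:
{"method": "send_rows", "body": {
  "motion": [
    {"dp": [-0.001, 0, -0.003], "rot": [0, 0, 0], "grip": 0.045},
    {"dp": [0, 0, 0], "rot": [0, 0, 0], "grip": 0.01},
    {"dp": [0, 0, 0], "rot": [0, 0, 0], "grip": 0.01},
    {"dp": [0, 0, 0], "rot": [0, 0, 0], "grip": 0.01},
    {"dp": [0, 0, 0], "rot": [0, 0, 0], "grip": 0.01}
  ],
  "grip_force": 30
}}

```text
clock: 3.28
tcp_pos: [0.4983, 0.2885, 0.1073]
orientation: [-2.294, -2.144, 0.006]
contact_force: [0.1, -0.2, 0.3]
grip_width: 0.0096
```

The opening is 9.6 mm, so the sleeve wasn't caught. I'll look.

Run:
```python
from bench import get_obs, imaging
import cv2,numpy as np
f=imaging.grab_frame("wrist"); np.savez("pics/w2.npz",**f)
g=imaging.grab_frame("scene"); np.savez("pics/s2.npz",**g)
a=cv2.resize(f["img"][140:320,180:380,::-1],(600,540)); b=cv2.resize(g["img"][150:240,170:240,::-1],(200,257))
o=np.zeros((540,800,3),np.uint8); o[:,:600]=a; o[:257,600:]=b; cv2.imwrite("pics/w2.png",o)
print(-f["R"].T@f["t"])
```

```text
[0.41983107 0.29402193 0.28257878]
```

View pics/w2.png

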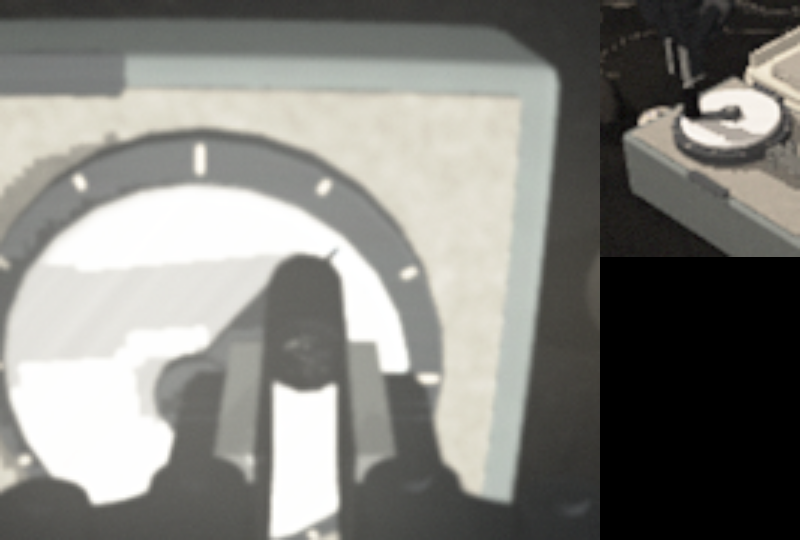

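Run:
```python
from h import *
f=np.load("pics/w2.npz")
for p in ((307,357),(272,357),(343,357),(307,390),(307,322)): print(p,fray(f,180+p[0]/3,140+p[1]/3,.13).round(4))
```

```text
(307, 357) [0.4975 0.2891 0.13  ]
(272, 357) [0.4971 0.283  0.13  ]
(343, 357) [0.498  0.2954 0.13  ]
(307, 390) [0.5041 0.2887 0.13  ]
(307, 322) [0.4908 0.2896 0.13  ]
```

Emit:
{"method": "send_rows", "body": {
  "motion": [
    {"dp": [0, 0, 0], "rot": [0, 0, 0], "grip": 0.0},
    {"dp": [0, 0, 0], "rot": [0, 0, 0], "grip": 0.0},
    {"dp": [0, 0, 0], "rot": [0, 0, 0], "grip": 0.0}
  ]
}}

```text
clock: 3.75
tcp_pos: [0.4983, 0.2884, 0.1073]
orientation: [-2.294, -2.144, 0.006]
contact_force: [-0.7, 0.5, -0.0]
grip_width: 0.0001
```

Run:
```python
from bench import get_obs, imaging
import cv2,numpy as np
f=imaging.grab_frame("wrist"); np.savez("pics/w3.npz",**f)
g=imaging.grab_frame("scene")
t=imaging.grab_frame("top")
a=cv2.resize(f["img"][140:320,180:380,::-1],(500,450)); b=cv2.resize(g["img"][140:220,180:250,::-1],(280,320)); c=cv2.resize(t["img"][195:260,170:240,::-1],(280,260))
o=np.zeros((600,800,3),np.uint8); o[:450,:500]=a; o[:320,510:790]=b; o[330:590,510:790]=c; cv2.imwrite("pics/w3.png",o)
print(get_obs()["grip_width"])
```

```text
5.104864684109455e-05
```

View pics/w3.png

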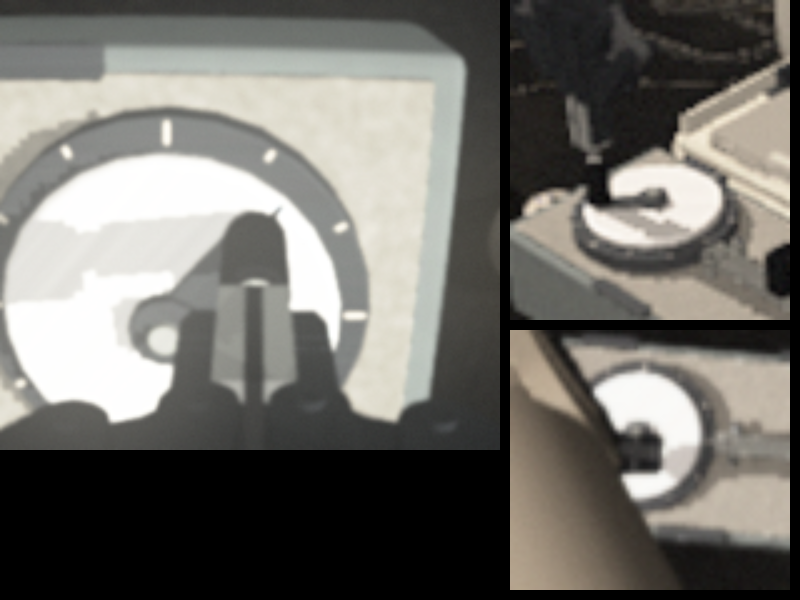

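Run:
```python
from h import *
f=np.load("pics/w3.npz"); s=np.load("pics/s2.npz")
def fp(X):
    p=f["R"]@X+f["t"]; r=np.hypot(p[0],p[1]); a=np.arctan2(r,p[2])*float(f["fx"]); return [float(round(a*p[0]/r+float(f["cx"]),1)),float(round(a*p[1]/r+float(f["cy"]),1))]
for x in(.487,.498,.509):
  for z in (.107,.130):
    X=np.array([x,.2884,z]); u=fp(X); print(x,z,"w crop",[round((u[0]-180)*2.5),round((u[1]-140)*2.5)],"scene",proj(s,X))
```

```text
0.487 0.107 w crop [250, 212] scene [198.9, 187.8]
0.487 0.13 w crop [249, 252] scene [197.8, 180.3]
0.498 0.107 w crop [253, 255] scene [201.9, 185.9]
0.498 0.13 w crop [252, 300] scene [200.9, 178.4]
0.509 0.107 w crop [256, 297] scene [204.9, 184.0]
0.509 0.13 w crop [256, 344] scene [204.0, 176.6]
```

The shut fingers cover the sleeve top in the wrist picture (tip at about row 285), and in the scene view they end right at the sleeve top. So the real tips stand higher than I assumed. I'll open, go 10 mm lower and close again.

Emit:
{"method": "send_rows", "body": {
  "motion": [
    {"dp": [0, 0, 0], "rot": [0, 0, 0], "grip": 0.034},
    {"dp": [0, 0, 0], "rot": [0, 0, 0], "grip": 0.034},
    {"dp": [0, 0, 0], "rot": [0, 0, 0], "grip": 0.034},
    {"dp": [0, 0, -0.005], "rot": [0, 0, 0], "grip": 0.034},
    {"dp": [0, 0, -0.005], "rot": [0, 0, 0], "grip": 0.034},
    {"dp": [0, 0, 0], "rot": [0, 0, 0], "grip": 0.034},
    {"dp": [0, 0, 0], "rot": [0, 0, 0], "grip": 0.005},
    {"dp": [0, 0, 0], "rot": [0, 0, 0], "grip": 0.005},
    {"dp": [0, 0, 0], "rot": [0, 0, 0], "grip": 0.005},
    {"dp": [0, 0, 0], "rot": [0, 0, 0], "grip": 0.005}
  ]
}}

```text
clock: 5.15
tcp_pos: [0.4992, 0.2887, 0.0975]
orientation: [-2.295, -2.144, 0.003]
contact_force: [-0.6, 0.4, -0.5]
grip_width: 0.0043
```

Run:
```python
from bench import get_obs, imaging
import cv2,numpy as np
f=imaging.grab_frame("wrist"); np.savez("pics/w4.npz",**f)
g=imaging.grab_frame("scene"); np.savez("pics/s4.npz",**g)
a=cv2.resize(f["img"][190:290,220:330,::-1],(550,500),interpolation=2); b=cv2.resize(g["img"][155:205,185:225,::-1],(240,300),interpolation=2)
o=np.zeros((600,800,3),np.uint8); o[:500,:550]=a; o[:300,555:795]=b; cv2.imwrite("pics/w4.png",o)
print(get_obs()["tcp_pos"],-f["R"].T@f["t"])
```

```text
[0.49913881 0.28868942 0.09735139] [0.42049381 0.29414551 0.27259188]
```

View pics/w4.png

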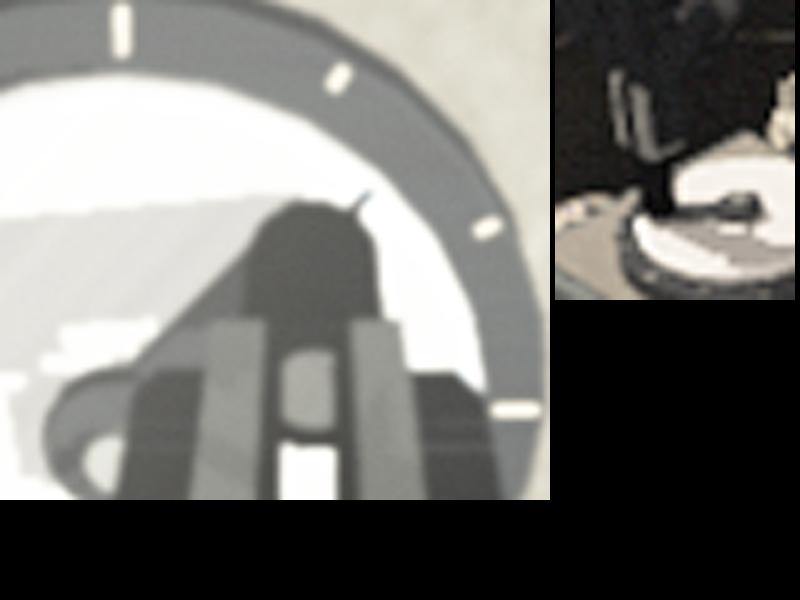

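The gap here is about 6 mm, the sleeve top is visible through it, and the tip rays from both views give a tip z of about 0.131-0.134. The finger ends therefore sit about 35 mm above the reported TCP. I'll open, descend about 24 mm in guarded steps and close.

Emit:
{"method": "send_rows", "body": {
  "motion": [
    {"dp": [0, 0, 0], "rot": [0, 0, 0], "grip": 0.036},
    {"dp": [0, 0, 0], "rot": [0, 0, 0], "grip": 0.036},
    {"dp": [0, 0, 0], "rot": [0, 0, 0], "grip": 0.036},
    {"dp": [-0.001, 0, -0.005], "rot": [0, 0, 0], "grip": 0.036},
    {"dp": [0, 0, -0.005], "rot": [0, 0, 0], "grip": 0.036},
    {"dp": [0, 0, 0], "rot": [0, 0, 0], "grip": 0.036}
  ]
}}

```text
clock: 6.0
tcp_pos: [0.4974, 0.2885, 0.086]
orientation: [-2.294, -2.145, 0.006]
contact_force: [-0.4, -0.5, 0.7]
grip_width: 0.0361
```

Emit:
{"method": "send_rows", "body": {
  "motion": [
    {"dp": [0, 0, -0.006], "rot": [0, 0, 0], "grip": 0.036},
    {"dp": [0, 0, -0.006], "rot": [0, 0, 0], "grip": 0.036},
    {"dp": [0, 0, 0], "rot": [0, 0, 0], "grip": 0.036},
    {"dp": [0, 0, 0], "rot": [0, 0, 0], "grip": 0.003},
    {"dp": [0, 0, 0], "rot": [0, 0, 0], "grip": 0.003},
    {"dp": [0, 0, 0], "rot": [0, 0, 0], "grip": 0.003},
    {"dp": [0, 0, 0], "rot": [0, 0, 0], "grip": 0.003}
  ],
  "grip_force": 30
}}

```text
clock: 6.88
tcp_pos: [0.4971, 0.2887, 0.073]
orientation: [-2.293, -2.145, 0.006]
contact_force: [0.7, 0.0, -1.2]
grip_width: 0.0146
```

Gripped: the opening is held at 14.6 mm. Next is a stiffness test, pushing radially outward so the stop isn't loaded.

Emit:
{"method": "send_rows", "body": {
  "motion": [
    {"dp": [-0.0015, 0.0015, 0], "rot": [0, 0, 0], "grip": 0.003}
  ]
}}

```text
clock: 7.0
tcp_pos: [0.4963, 0.2892, 0.0729]
orientation: [-2.295, -2.145, 0.006]
contact_force: [3.4, -2.3, -4.1]
grip_width: 0.015
```

Emit:
{"method": "send_rows", "body": {
  "motion": [
    {"dp": [-0.0015, 0.0015, 0], "rot": [0, 0, 0], "grip": 0.003},
    {"dp": [-0.0015, 0.0015, 0], "rot": [0, 0, 0], "grip": 0.003},
    {"dp": [-0.0015, 0.0015, 0], "rot": [0, 0, 0], "grip": 0.003}
  ]
}}

```text
clock: 7.38
tcp_pos: [0.4958, 0.2889, 0.0727]
orientation: [2.295, 2.135, -0.005]
contact_force: [4.8, -2.5, -2.5]
grip_width: 0.0145
```

Two millimetres of commanded push gives only about 5 N and doesn't wind up, so the force is bounded at roughly 2.5 N per mm of row step. Steps of 5 mm or less stay well under 25 N at the stop. I'll make a row planner.

```bash
cat > plan.py <<'E'
import sys,json,numpy as np
from bench import get_obs
# usage: plan.py step_deg n gain : n tangential steps; gain = expected progress / command
C=np.array([.522,.265]); p=get_obs()["tcp_pos"][:2]-C
th=np.arctan2(p[1],p[0]); s=np.radians(float(sys.argv[1])); n=int(sys.argv[2]); g=float(sys.argv[3]); L=.035*abs(s)
print("angle",np.degrees(th).round(1),"r",np.hypot(*p).round(4))
for i in range(n):
    m=th+g*s*(i+.5); d=np.sign(s)*L*np.array([-np.sin(m),np.cos(m)]); print((d*1e3).round(1).tolist(),end=" ")
E
python3 plan.py 10 5 0.8
```

```text
angle 137.6 r 0.0355
[-3.8, -4.8] [-3.1, -5.3] [-2.3, -5.6] [-1.5, -5.9] [-0.7, -6.1]
```

Emit:
{"method": "send_rows", "body": {
  "motion": [
    {"dp": [-0.004, -0.005, 0], "rot": [0, 0, 0], "grip": 0.003},
    {"dp": [-0.003, -0.0055, 0], "rot": [0, 0, 0], "grip": 0.003},
    {"dp": [-0.0025, -0.0055, 0], "rot": [0, 0, 0], "grip": 0.003},
    {"dp": [-0.0015, -0.006, 0], "rot": [0, 0, 0], "grip": 0.003}
  ]
}}

```text
clock: 7.88
tcp_pos: [0.486, 0.2662, 0.0729]
orientation: [2.295, 2.134, 0.0]
contact_force: [5.4, 0.6, -7.5]
grip_width: 0.0149
```

```bash
python3 plan.py 8 6 0.8; python3 -c "
from bench import get_obs;o=get_obs();print(o['clock'],o['contact_force'])"
```

```text
angle 178.1 r 0.0361
[0.1, -4.9] [0.7, -4.8] [1.2, -4.7] [1.7, -4.6] [2.2, -4.4] [2.7, -4.1] 7.875 [ 5.43508902  0.63827303 -7.4782222 ]
```

Emit:
{"method": "send_rows", "body": {
  "motion": [
    {"dp": [0.0005, -0.005, 0], "rot": [0, 0, 0], "grip": 0.003},
    {"dp": [0.001, -0.005, 0], "rot": [0, 0, 0], "grip": 0.003},
    {"dp": [0.0015, -0.0045, 0], "rot": [0, 0, 0], "grip": 0.003},
    {"dp": [0.002, -0.0045, 0], "rot": [0, 0, 0], "grip": 0.003},
    {"dp": [0.003, -0.004, 0], "rot": [0, 0, 0], "grip": 0.003}
  ]
}}

```text
clock: 8.5
tcp_pos: [0.4931, 0.2432, 0.073]
orientation: [2.295, 2.137, 0.0]
contact_force: [1.6, 1.5, -3.4]
grip_width: 0.0148
```

```bash
python3 plan.py 8 6 1; python3 -c "
from bench import get_obs;o=get_obs();print(o['clock'],o['contact_force'])"
```

```text
angle -143.0 r 0.0362
[3.2, -3.7] [3.7, -3.2] [4.1, -2.7] [4.4, -2.1] [4.7, -1.4] [4.8, -0.8] 8.5 [ 1.61929583  1.47072488 -3.40739589]
```

Emit:
{"method": "send_rows", "body": {
  "motion": [
    {"dp": [0.0035, -0.0035, 0], "rot": [0, 0, 0], "grip": 0.003},
    {"dp": [0.004, -0.003, 0], "rot": [0, 0, 0], "grip": 0.003},
    {"dp": [0.004, -0.0025, 0], "rot": [0, 0, 0], "grip": 0.003},
    {"dp": [0.0045, -0.002, 0], "rot": [0, 0, 0], "grip": 0.003},
    {"dp": [0.0045, -0.0015, 0], "rot": [0, 0, 0], "grip": 0.003},
    {"dp": [0.005, -0.001, 0], "rot": [0, 0, 0], "grip": 0.003}
  ]
}}

```text
clock: 9.25
tcp_pos: [0.5183, 0.2286, 0.0729]
orientation: [2.296, 2.139, -0.005]
contact_force: [-1.3, 1.5, -1.3]
grip_width: 0.015
```

```bash
python3 plan.py 8 6 1; python3 -c "
from bench import get_obs;o=get_obs();print(o['clock'],o['contact_force'])"
```

```text
angle -95.8 r 0.0365
[4.9, -0.2] [4.9, 0.5] [4.7, 1.2] [4.5, 1.8] [4.2, 2.5] [3.8, 3.0] 9.25 [-1.31032505  1.48262802 -1.27442369]
```

Emit:
{"method": "send_rows", "body": {
  "motion": [
    {"dp": [0.005, 0, 0], "rot": [0, 0, 0], "grip": 0.003},
    {"dp": [0.005, 0.0005, 0], "rot": [0, 0, 0], "grip": 0.003},
    {"dp": [0.0045, 0.001, 0], "rot": [0, 0, 0], "grip": 0.003},
    {"dp": [0.0045, 0.002, 0], "rot": [0, 0, 0], "grip": 0.003},
    {"dp": [0.004, 0.0025, 0], "rot": [0, 0, 0], "grip": 0.003},
    {"dp": [0.004, 0.003, 0], "rot": [0, 0, 0], "grip": 0.003}
  ]
}}

```text
clock: 10.0
tcp_pos: [0.5461, 0.2378, 0.0727]
orientation: [2.297, 2.14, -0.009]
contact_force: [-4.4, -0.3, 3.7]
grip_width: 0.0148
```

```bash
python3 plan.py 8 6 1; python3 -c "
from bench import get_obs;o=get_obs();print(o['clock'],o['contact_force'])"
```

```text
angle -48.5 r 0.0364
[3.4, 3.5] [2.9, 3.9] [2.3, 4.3] [1.7, 4.6] [1.1, 4.8] [0.4, 4.9] 10.0 [-4.44339904 -0.2768612   3.68575275]
```

Emit:
{"method": "send_rows", "body": {
  "motion": [
    {"dp": [0.003, 0.0035, 0], "rot": [0, 0, 0], "grip": 0.003},
    {"dp": [0.003, 0.004, 0], "rot": [0, 0, 0], "grip": 0.003},
    {"dp": [0.002, 0.0045, 0], "rot": [0, 0, 0], "grip": 0.003},
    {"dp": [0.0015, 0.0045, 0], "rot": [0, 0, 0], "grip": 0.003},
    {"dp": [0.001, 0.005, 0], "rot": [0, 0, 0], "grip": 0.003}
  ]
}}

```text
clock: 10.62
tcp_pos: [0.5569, 0.2581, 0.0726]
orientation: [2.297, 2.137, -0.015]
contact_force: [-4.2, -2.4, 2.5]
grip_width: 0.0148
```

```bash
python3 plan.py 8 6 1; python3 -c "
from bench import get_obs;o=get_obs();print(o['clock'],o['contact_force'])"
```

```text
angle -11.2 r 0.0356
[0.6, 4.8] [-0.1, 4.9] [-0.7, 4.8] [-1.4, 4.7] [-2.1, 4.4] [-2.6, 4.1] 10.625 [-4.1509801  -2.3518426   2.54227593]
```

Emit:
{"method": "send_rows", "body": {
  "motion": [
    {"dp": [0.0005, 0.005, 0], "rot": [0, 0, 0], "grip": 0.003},
    {"dp": [0, 0.005, 0], "rot": [0, 0, 0], "grip": 0.003},
    {"dp": [-0.001, 0.005, 0], "rot": [0, 0, 0], "grip": 0.003},
    {"dp": [-0.0015, 0.0045, 0], "rot": [0, 0, 0], "grip": 0.003},
    {"dp": [-0.002, 0.0045, 0], "rot": [0, 0, 0], "grip": 0.003}
  ]
}}

```text
clock: 11.25
tcp_pos: [0.5569, 0.2657, 0.0727]
orientation: [2.297, 2.114, -0.036]
contact_force: [-0.4, -11.8, 4.3]
grip_width: 0.0149
```

```bash
python3 plan.py 8 6 1; python3 -c "
from bench import get_obs;o=get_obs();print(o['clock'],o['contact_force'])"
```

```text
angle 1.2 r 0.0349
[-0.4, 4.9] [-1.1, 4.8] [-1.8, 4.6] [-2.4, 4.3] [-3.0, 3.9] [-3.5, 3.4] 11.25 [ -0.43266446 -11.75854715   4.32949924]
```

Stop felt: 11.8 N tangential and the motion stalled at an angle of about 1°. I'll relax the load to read the no-load stop angle.

Emit:
{"method": "send_rows", "body": {
  "motion": [
    {"dp": [0, -0.001, 0], "rot": [0, 0, 0], "grip": 0.003},
    {"dp": [0, 0, 0], "rot": [0, 0, 0], "grip": 0.003},
    {"dp": [0, 0, 0], "rot": [0, 0, 0], "grip": 0.003}
  ]
}}

```text
clock: 11.62
tcp_pos: [0.5576, 0.2629, 0.0726]
orientation: [2.299, 2.11, -0.038]
contact_force: [-3.6, -3.7, 3.6]
grip_width: 0.0146
```

```bash
python3 plan.py -9 6 1
python3 - <<'E'
from bench import get_obs
import numpy as np
o=get_obs();print(o['clock'],o['contact_force'],o['orientation'])
P=np.array([(.486,.2662),(.4931,.2432),(.5183,.2286),(.5461,.2378),(.5569,.2581),(.4983,.2884)])
A=np.c_[2*P,np.ones(len(P))];s=np.linalg.lstsq(A,(P**2).sum(1),rcond=None)[0];print(s[:2],np.sqrt(s[2]+s[:2]@s[:2]))
E
```

```text
angle -3.4 r 0.0357
[-0.8, -5.4] [-1.6, -5.3] [-2.4, -4.9] [-3.1, -4.5] [-3.8, -4.0] [-4.4, -3.3] 11.625 [-3.5643041  -3.72749947  3.56297353] [ 2.29854268  2.10992421 -0.03764267]
[0.52183792 0.26319492] 0.035134419109235024
```

The circle fit gives a centre of (0.5218, 0.2632) and a radius of 35.1 mm, which matches the spec. Home is at about 0° (±3°). The targets are -540° (at 180°), then +450° (at -90°), then -180° (at 90°).

```bash
sed -i 's/C=np.array.*; p=/C=np.array([.5218,.2632]); p=/' plan.py
cat >> plan.py <<'E'
from scipy.spatial.transform import Rotation as Ro
o=get_obs(); e=Ro.from_rotvec([-2.294,-2.144,.006])*Ro.from_rotvec(o["orientation"]).inv()
print("\nclock",o["clock"],"F",o["contact_force"].round(1),"z",o["tcp_pos"][2].round(4),"rotfix",e.as_rotvec().round(3))
E
python3 plan.py -10 18 0.97
```

```text
angle -0.5 r 0.0358
[-0.6, -6.1] [-1.6, -5.9] [-2.6, -5.5] [-3.5, -5.0] [-4.3, -4.4] [-4.9, -3.6] [-5.5, -2.7] [-5.9, -1.8] [-6.1, -0.7] [-6.1, 0.3] [-6.0, 1.3] [-5.7, 2.3] [-5.2, 3.2] [-4.6, 4.0] [-3.8, 4.8] [-3.0, 5.3] [-2.0, 5.8] [-1.0, 6.0] 
clock 11.625 F [-3.6 -3.7  3.6] z 0.0726 rotfix [0.031 0.001 0.018]
```

Emit:
{"method": "send_rows", "body": {
  "motion": [
    {"dp": [-0.0005, -0.006, 0], "rot": [0.008, 0, 0.005], "grip": 0.003},
    {"dp": [-0.0015, -0.006, 0], "rot": [0.008, 0, 0.005], "grip": 0.003},
    {"dp": [-0.0025, -0.0055, 0], "rot": [0.008, 0, 0.005], "grip": 0.003},
    {"dp": [-0.0035, -0.005, 0], "rot": [0.005, 0, 0.003], "grip": 0.003},
    {"dp": [-0.0045, -0.0045, 0], "rot": [0, 0, 0], "grip": 0.003},
    {"dp": [-0.005, -0.0035, 0], "rot": [0, 0, 0], "grip": 0.003},
    {"dp": [-0.0055, -0.0025, 0], "rot": [0, 0, 0], "grip": 0.003},
    {"dp": [-0.006, -0.002, 0], "rot": [0, 0, 0], "grip": 0.003},
    {"dp": [-0.006, -0.0005, 0], "rot": [0, 0, 0], "grip": 0.003},
    {"dp": [-0.006, 0.0005, 0], "rot": [0, 0, 0], "grip": 0.003},
    {"dp": [-0.006, 0.0015, 0], "rot": [0, 0, 0], "grip": 0.003},
    {"dp": [-0.0055, 0.0025, 0], "rot": [0, 0, 0], "grip": 0.003},
    {"dp": [-0.005, 0.003, 0], "rot": [0, 0, 0], "grip": 0.003},
    {"dp": [-0.0045, 0.004, 0], "rot": [0, 0, 0], "grip": 0.003}
  ]
}}

```text
clock: 13.38
tcp_pos: [0.4944, 0.2413, 0.0729]
orientation: [-2.291, -2.15, -0.01]
contact_force: [2.7, 2.1, -5.1]
grip_width: 0.0148
```

```bash
python3 plan.py -10 18 0.97
```

```text
angle -141.3 r 0.0351
[-3.4, 5.1] [-2.5, 5.6] [-1.5, 5.9] [-0.5, 6.1] [0.5, 6.1] [1.5, 5.9] [2.5, 5.6] [3.4, 5.1] [4.2, 4.4] [4.9, 3.6] [5.5, 2.8] [5.8, 1.8] [6.1, 0.8] [6.1, -0.2] [6.0, -1.3] [5.7, -2.3] [5.2, -3.2] [4.6, -4.0] 
clock 13.375 F [ 2.7  2.1 -5.1] z 0.0729 rotfix [-0.006  0.009 -0.004]
```

Excellent: -141° (gain 1.0).

Emit:
{"method": "send_rows", "body": {
  "motion": [
    {"dp": [-0.0035, 0.005, 0], "rot": [0, 0, 0], "grip": 0.003},
    {"dp": [-0.0025, 0.0055, 0], "rot": [0, 0, 0], "grip": 0.003},
    {"dp": [-0.0015, 0.006, 0], "rot": [0, 0, 0], "grip": 0.003},
    {"dp": [-0.0005, 0.006, 0], "rot": [0, 0, 0], "grip": 0.003},
    {"dp": [0.0005, 0.006, 0], "rot": [0, 0, 0], "grip": 0.003},
    {"dp": [0.0015, 0.006, 0], "rot": [0, 0, 0], "grip": 0.003},
    {"dp": [0.0025, 0.0055, 0], "rot": [0, 0, 0], "grip": 0.003},
    {"dp": [0.0035, 0.005, 0], "rot": [0, 0, 0], "grip": 0.003},
    {"dp": [0.0045, 0.0045, 0], "rot": [0, 0, 0], "grip": 0.003},
    {"dp": [0.005, 0.0035, 0], "rot": [0, 0, 0], "grip": 0.003},
    {"dp": [0.0055, 0.0025, 0], "rot": [0, 0, 0], "grip": 0.003},
    {"dp": [0.006, 0.002, 0], "rot": [0, 0, 0], "grip": 0.003},
    {"dp": [0.006, 0.0005, 0], "rot": [0, 0, 0], "grip": 0.003},
    {"dp": [0.006, -0.0005, 0], "rot": [0, 0, 0], "grip": 0.003},
    {"dp": [0.006, -0.0015, 0], "rot": [0, 0, 0], "grip": 0.003},
    {"dp": [0.0055, -0.0025, 0], "rot": [0, 0, 0], "grip": 0.003},
    {"dp": [0.005, -0.0035, 0], "rot": [0, 0, 0], "grip": 0.003}
  ]
}}

```text
clock: 15.5
tcp_pos: [0.5445, 0.2915, 0.0726]
orientation: [-2.292, -2.148, 0.004]
contact_force: [-4.3, -2.7, 3.4]
grip_width: 0.0146
```

```bash
python3 plan.py -10 18 1
```

```text
angle 51.3 r 0.0363
[4.4, -4.2] [3.6, -4.9] [2.7, -5.5] [1.7, -5.9] [0.7, -6.1] [-0.4, -6.1] [-1.4, -5.9] [-2.5, -5.6] [-3.4, -5.1] [-4.2, -4.4] [-4.9, -3.6] [-5.5, -2.7] [-5.9, -1.7] [-6.1, -0.7] [-6.1, 0.4] [-5.9, 1.4] [-5.6, 2.5] [-5.1, 3.4] 
clock 15.5 F [-4.3 -2.7  3.4] z 0.0726 rotfix [-0.     0.002 -0.003]
```

Emit:
{"method": "send_rows", "body": {
  "motion": [
    {"dp": [0.004, -0.0045, 0], "rot": [0, 0, 0], "grip": 0.003},
    {"dp": [0.0035, -0.005, 0], "rot": [0, 0, 0], "grip": 0.003},
    {"dp": [0.0025, -0.0055, 0], "rot": [0, 0, 0], "grip": 0.003},
    {"dp": [0.0015, -0.006, 0], "rot": [0, 0, 0], "grip": 0.003},
    {"dp": [0.0005, -0.006, 0], "rot": [0, 0, 0], "grip": 0.003},
    {"dp": [-0.0005, -0.006, 0], "rot": [0, 0, 0], "grip": 0.003},
    {"dp": [-0.0015, -0.006, 0], "rot": [0, 0, 0], "grip": 0.003},
    {"dp": [-0.0025, -0.0055, 0], "rot": [0, 0, 0], "grip": 0.003},
    {"dp": [-0.0035, -0.005, 0], "rot": [0, 0, 0], "grip": 0.003},
    {"dp": [-0.004, -0.0045, 0], "rot": [0, 0, 0], "grip": 0.003},
    {"dp": [-0.005, -0.0035, 0], "rot": [0, 0, 0], "grip": 0.003},
    {"dp": [-0.0055, -0.0025, 0], "rot": [0, 0, 0], "grip": 0.003},
    {"dp": [-0.006, -0.0015, 0], "rot": [0, 0, 0], "grip": 0.003},
    {"dp": [-0.006, -0.0005, 0], "rot": [0, 0, 0], "grip": 0.003},
    {"dp": [-0.006, 0.0005, 0], "rot": [0, 0, 0], "grip": 0.003},
    {"dp": [-0.006, 0.0015, 0], "rot": [0, 0, 0], "grip": 0.003},
    {"dp": [-0.0055, 0.0025, 0], "rot": [0, 0, 0], "grip": 0.003},
    {"dp": [-0.005, 0.0035, 0], "rot": [0, 0, 0], "grip": 0.003}
  ]
}}

```text
clock: 17.75
tcp_pos: [0.4997, 0.2363, 0.073]
orientation: [2.29, 2.149, 0.01]
contact_force: [4.7, -1.0, -5.8]
grip_width: 0.0148
```

```bash
python3 plan.py -9 5 1
```

```text
angle -129.3 r 0.0348
[-4.0, 3.8] [-3.3, 4.4] [-2.6, 4.8] [-1.8, 5.2] [-1.0, 5.4] 
clock 17.75 F [ 4.7 -1.  -5.8] z 0.073 rotfix [-0.005  0.009 -0.004]
```

Emit:
{"method": "send_rows", "body": {
  "motion": [
    {"dp": [-0.004, 0.004, 0], "rot": [0, 0, 0], "grip": 0.003},
    {"dp": [-0.0035, 0.0045, 0], "rot": [0, 0, 0], "grip": 0.003},
    {"dp": [-0.0025, 0.005, 0], "rot": [0, 0, 0], "grip": 0.003},
    {"dp": [-0.0015, 0.0045, 0], "rot": [0, 0, 0], "grip": 0.003},
    {"dp": [-0.001, 0.004, 0], "rot": [0, 0, 0], "grip": 0.003},
    {"dp": [0, 0, 0], "rot": [0, 0, 0], "grip": 0.003}
  ]
}}

```text
clock: 18.5
tcp_pos: [0.4869, 0.2574, 0.0729]
orientation: [2.29, 2.145, 0.007]
contact_force: [3.8, -0.0, -2.7]
grip_width: 0.0148
```

```bash
python3 plan.py -5 2 1
```

```text
angle -170.6 r 0.0354
[-0.4, 3.0] [-0.1, 3.1] 
clock 18.5 F [ 3.8 -0.  -2.7] z 0.0729 rotfix [-0.002  0.009 -0.002]
```

Emit:
{"method": "send_rows", "body": {
  "motion": [
    {"dp": [-0.0005, 0.0035, 0], "rot": [0, 0, 0], "grip": 0.003},
    {"dp": [0, 0.0035, 0], "rot": [0, 0, 0], "grip": 0.003},
    {"dp": [0, 0, 0], "rot": [0, 0, 0], "grip": 0.003}
  ]
}}

```text
clock: 18.88
tcp_pos: [0.4862, 0.2641, 0.0729]
orientation: [2.291, 2.144, 0.005]
contact_force: [2.9, -1.7, -2.4]
grip_width: 0.0151
```

```bash
python3 plan.py 10 20 1
```

```text
angle 178.5 r 0.0356
[0.4, -6.1] [1.4, -5.9] [2.4, -5.6] [3.4, -5.1] [4.2, -4.4] [4.9, -3.6] [5.5, -2.7] [5.9, -1.7] [6.1, -0.7] [6.1, 0.4] [5.9, 1.4] [5.6, 2.4] [5.1, 3.4] [4.4, 4.2] [3.6, 4.9] [2.7, 5.5] [1.7, 5.9] [0.7, 6.1] [-0.4, 6.1] [-1.4, 5.9] 
clock 18.875 F [ 2.9 -1.7 -2.4] z 0.0729 rotfix [-0.001  0.009 -0.001]
```

Emit:
{"method": "send_rows", "body": {
  "motion": [
    {"dp": [0.0005, -0.006, 0], "rot": [0, 0, 0], "grip": 0.003},
    {"dp": [0.0015, -0.006, 0], "rot": [0, 0, 0], "grip": 0.003},
    {"dp": [0.0025, -0.0055, 0], "rot": [0, 0, 0], "grip": 0.003},
    {"dp": [0.0035, -0.005, 0], "rot": [0, 0, 0], "grip": 0.003},
    {"dp": [0.004, -0.0045, 0], "rot": [0, 0, 0], "grip": 0.003},
    {"dp": [0.005, -0.0035, 0], "rot": [0, 0, 0], "grip": 0.003},
    {"dp": [0.0055, -0.0025, 0], "rot": [0, 0, 0], "grip": 0.003},
    {"dp": [0.006, -0.0015, 0], "rot": [0, 0, 0], "grip": 0.003},
    {"dp": [0.006, -0.0005, 0], "rot": [0, 0, 0], "grip": 0.003},
    {"dp": [0.006, 0.0005, 0], "rot": [0, 0, 0], "grip": 0.003},
    {"dp": [0.006, 0.0015, 0], "rot": [0, 0, 0], "grip": 0.003},
    {"dp": [0.0055, 0.0025, 0], "rot": [0, 0, 0], "grip": 0.003},
    {"dp": [0.005, 0.0035, 0], "rot": [0, 0, 0], "grip": 0.003},
    {"dp": [0.0045, 0.004, 0], "rot": [0, 0, 0], "grip": 0.003},
    {"dp": [0.0035, 0.005, 0], "rot": [0, 0, 0], "grip": 0.003},
    {"dp": [0.0025, 0.0055, 0], "rot": [0, 0, 0], "grip": 0.003},
    {"dp": [0.0015, 0.006, 0], "rot": [0, 0, 0], "grip": 0.003},
    {"dp": [0.0005, 0.006, 0], "rot": [0, 0, 0], "grip": 0.003}
  ]
}}

```text
clock: 21.12
tcp_pos: [0.5572, 0.2661, 0.0727]
orientation: [-2.29, -2.149, -0.001]
contact_force: [-2.7, -1.7, 1.7]
grip_width: 0.0148
```

```bash
python3 plan.py 10 18 1
```

```text
angle 4.6 r 0.0355
[-1.0, 6.0] [-2.1, 5.8] [-3.0, 5.3] [-3.9, 4.7] [-4.7, 4.0] [-5.3, 3.1] [-5.7, 2.1] [-6.0, 1.1] [-6.1, 0.0] [-6.0, -1.0] [-5.8, -2.1] [-5.3, -3.0] [-4.7, -3.9] [-4.0, -4.7] [-3.1, -5.3] [-2.1, -5.7] [-1.1, -6.0] [-0.0, -6.1] 
clock 21.125 F [-2.7 -1.7  1.7] z 0.0727 rotfix [-0.003  0.003 -0.004]
```

Emit:
{"method": "send_rows", "body": {
  "motion": [
    {"dp": [-0.001, 0.006, 0], "rot": [0, 0, 0], "grip": 0.003},
    {"dp": [-0.002, 0.006, 0], "rot": [0, 0, 0], "grip": 0.003},
    {"dp": [-0.003, 0.0055, 0], "rot": [0, 0, 0], "grip": 0.003},
    {"dp": [-0.004, 0.0045, 0], "rot": [0, 0, 0], "grip": 0.003},
    {"dp": [-0.0045, 0.004, 0], "rot": [0, 0, 0], "grip": 0.003},
    {"dp": [-0.0055, 0.003, 0], "rot": [0, 0, 0], "grip": 0.003},
    {"dp": [-0.0055, 0.002, 0], "rot": [0, 0, 0], "grip": 0.003},
    {"dp": [-0.006, 0.001, 0], "rot": [0, 0, 0], "grip": 0.003},
    {"dp": [-0.006, 0, 0], "rot": [0, 0, 0], "grip": 0.003},
    {"dp": [-0.006, -0.001, 0], "rot": [0, 0, 0], "grip": 0.003},
    {"dp": [-0.006, -0.002, 0], "rot": [0, 0, 0], "grip": 0.003},
    {"dp": [-0.0055, -0.003, 0], "rot": [0, 0, 0], "grip": 0.003},
    {"dp": [-0.0045, -0.004, 0], "rot": [0, 0, 0], "grip": 0.003},
    {"dp": [-0.004, -0.0045, 0], "rot": [0, 0, 0], "grip": 0.003},
    {"dp": [-0.003, -0.0055, 0], "rot": [0, 0, 0], "grip": 0.003},
    {"dp": [-0.002, -0.006, 0], "rot": [0, 0, 0], "grip": 0.003},
    {"dp": [-0.001, -0.006, 0], "rot": [0, 0, 0], "grip": 0.003},
    {"dp": [0, -0.006, 0], "rot": [0, 0, 0], "grip": 0.003}
  ]
}}

```text
clock: 23.38
tcp_pos: [0.4864, 0.2602, 0.073]
orientation: [2.29, 2.148, 0.012]
contact_force: [5.0, 1.2, -7.0]
grip_width: 0.0151
```

```bash
python3 plan.py 10 9 1
```

```text
angle -175.2 r 0.0355
[1.0, -6.0] [2.1, -5.7] [3.0, -5.3] [3.9, -4.7] [4.7, -3.9] [5.3, -3.1] [5.7, -2.1] [6.0, -1.1] [6.1, -0.0] 
clock 23.375 F [ 5.   1.2 -7. ] z 0.073 rotfix [-0.005  0.011 -0.003]
```

Emit:
{"method": "send_rows", "body": {
  "motion": [
    {"dp": [0.001, -0.006, 0], "rot": [0, 0, 0], "grip": 0.003},
    {"dp": [0.002, -0.0055, 0], "rot": [0, 0, 0], "grip": 0.003},
    {"dp": [0.003, -0.0055, 0], "rot": [0, 0, 0], "grip": 0.003},
    {"dp": [0.004, -0.0045, 0], "rot": [0, 0, 0], "grip": 0.003},
    {"dp": [0.0045, -0.004, 0], "rot": [0, 0, 0], "grip": 0.003},
    {"dp": [0.0055, -0.003, 0], "rot": [0, 0, 0], "grip": 0.003},
    {"dp": [0.0055, -0.002, 0], "rot": [0, 0, 0], "grip": 0.003},
    {"dp": [0.0045, -0.001, 0], "rot": [0, 0, 0], "grip": 0.003},
    {"dp": [0, 0, 0], "rot": [0, 0, 0], "grip": 0.003}
  ]
}}

```text
clock: 24.5
tcp_pos: [0.5161, 0.2289, 0.0729]
orientation: [-2.288, -2.15, -0.009]
contact_force: [1.5, 3.2, -2.7]
grip_width: 0.0147
```

```bash
python3 plan.py 5 2 1
```

```text
angle -99.4 r 0.0348
[3.0, -0.4] [3.1, -0.1] 
clock 24.5 F [ 1.5  3.2 -2.7] z 0.0729 rotfix [-0.007  0.006 -0.005]
```

Emit:
{"method": "send_rows", "body": {
  "motion": [
    {"dp": [0.003, -0.0005, 0], "rot": [0, 0, 0], "grip": 0.003},
    {"dp": [0.003, 0, 0], "rot": [0, 0, 0], "grip": 0.003},
    {"dp": [0, 0, 0], "rot": [0, 0, 0], "grip": 0.003}
  ]
}}

```text
clock: 24.88
tcp_pos: [0.5217, 0.2284, 0.0728]
orientation: [-2.287, -2.15, -0.007]
contact_force: [-0.3, 2.5, -3.2]
grip_width: 0.0143
```

```bash
python3 plan.py -10 16 1
```

```text
angle -90.1 r 0.0348
[-6.1, 0.5] [-5.9, 1.6] [-5.5, 2.6] [-5.0, 3.5] [-4.3, 4.3] [-3.5, 5.0] [-2.6, 5.5] [-1.6, 5.9] [-0.5, 6.1] [0.5, 6.1] [1.6, 5.9] [2.6, 5.5] [3.5, 5.0] [4.3, 4.3] [5.0, 3.5] [5.5, 2.6] 
clock 24.875 F [-0.3  2.5 -3.2] z 0.0728 rotfix [-0.007  0.005 -0.006]
```

-90.1°, on target. Now clockwise 180°.

Emit:
{"method": "send_rows", "body": {
  "motion": [
    {"dp": [-0.006, 0.0005, 0], "rot": [0, 0, 0], "grip": 0.003},
    {"dp": [-0.006, 0.0015, 0], "rot": [0, 0, 0], "grip": 0.003},
    {"dp": [-0.0055, 0.0025, 0], "rot": [0, 0, 0], "grip": 0.003},
    {"dp": [-0.005, 0.0035, 0], "rot": [0, 0, 0], "grip": 0.003},
    {"dp": [-0.0045, 0.0045, 0], "rot": [0, 0, 0], "grip": 0.003},
    {"dp": [-0.0035, 0.005, 0], "rot": [0, 0, 0], "grip": 0.003},
    {"dp": [-0.0025, 0.0055, 0], "rot": [0, 0, 0], "grip": 0.003},
    {"dp": [-0.0015, 0.006, 0], "rot": [0, 0, 0], "grip": 0.003},
    {"dp": [-0.0005, 0.006, 0], "rot": [0, 0, 0], "grip": 0.003},
    {"dp": [0.0005, 0.006, 0], "rot": [0, 0, 0], "grip": 0.003},
    {"dp": [0.0015, 0.006, 0], "rot": [0, 0, 0], "grip": 0.003},
    {"dp": [0.0025, 0.0055, 0], "rot": [0, 0, 0], "grip": 0.003},
    {"dp": [0.0035, 0.005, 0], "rot": [0, 0, 0], "grip": 0.003},
    {"dp": [0.0045, 0.0045, 0], "rot": [0, 0, 0], "grip": 0.003},
    {"dp": [0.005, 0.0035, 0], "rot": [0, 0, 0], "grip": 0.003},
    {"dp": [0.004, 0.002, 0], "rot": [0, 0, 0], "grip": 0.003},
    {"dp": [0, 0, 0], "rot": [0, 0, 0], "grip": 0.003}
  ]
}}

```text
clock: 27.0
tcp_pos: [0.5088, 0.2966, 0.0729]
orientation: [2.291, 2.148, 0.003]
contact_force: [0.3, -1.3, -1.8]
grip_width: 0.0146
```

```bash
python3 plan.py -8 3 1
```

```text
angle 111.2 r 0.0359
[4.7, 1.4] [4.8, 0.8] [4.9, 0.1] 
clock 27.0 F [ 0.3 -1.3 -1.8] z 0.0729 rotfix [-0.002  0.006 -0.003]
```

Emit:
{"method": "send_rows", "body": {
  "motion": [
    {"dp": [0.005, 0.0015, 0], "rot": [0, 0, 0], "grip": 0.003},
    {"dp": [0.0045, 0.0005, 0], "rot": [0, 0, 0], "grip": 0.003},
    {"dp": [0.0035, 0, 0], "rot": [0, 0, 0], "grip": 0.003},
    {"dp": [0, 0, 0], "rot": [0, 0, 0], "grip": 0.003}
  ]
}}

```text
clock: 27.5
tcp_pos: [0.5222, 0.299, 0.073]
orientation: [2.292, 2.148, 0.003]
contact_force: [-0.3, -0.9, -1.1]
grip_width: 0.0147
```

```bash
python3 plan.py -4 1 1
```

```text
angle 89.4 r 0.0358
[2.4, -0.1] 
clock 27.5 F [-0.3 -0.9 -1.1] z 0.073 rotfix [-0.002  0.005 -0.003]
```

The final count is at 89.4° (target 90°). I'll release, rise, and go to just behind the knob (the -y side) with the fingers shut.

Emit:
{"method": "send_rows", "body": {
  "motion": [
    {"dp": [0, 0, 0], "rot": [0, 0, 0], "grip": 0.036},
    {"dp": [0, 0, 0], "rot": [0, 0, 0], "grip": 0.036},
    {"dp": [0, 0, 0], "rot": [0, 0, 0], "grip": 0.036},
    {"dp": [0, 0, 0.015], "rot": [0, 0, 0], "grip": 0.036},
    {"dp": [0, 0, 0.02], "rot": [0, 0, 0], "grip": 0.036},
    {"dp": [0, 0, 0.02], "rot": [0, 0, 0], "grip": 0.036},
    {"dp": [-0.002, -0.03, 0], "rot": [0, 0, 0], "grip": 0.0},
    {"dp": [-0.002, -0.03, 0], "rot": [0, 0, 0], "grip": 0.0},
    {"dp": [-0.002, -0.03, 0], "rot": [0, 0, 0], "grip": 0.0},
    {"dp": [-0.002, -0.03, 0], "rot": [0, 0, 0], "grip": 0.0},
    {"dp": [-0.002, -0.03, 0], "rot": [0, 0, 0], "grip": 0.0},
    {"dp": [-0.002, -0.025, 0], "rot": [0, 0, 0], "grip": 0.0},
    {"dp": [0, 0, 0], "rot": [0, 0, 0], "grip": 0.0},
    {"dp": [0, 0, 0], "rot": [0, 0, 0], "grip": 0.0}
  ]
}}

```text
clock: 29.25
tcp_pos: [0.5135, 0.1241, 0.1425]
orientation: [2.288, 2.15, 0.03]
contact_force: [-0.0, 0.3, 0.1]
grip_width: 0.0003
```

Run:
```python
from h import *
from bench import get_obs, imaging
f=imaging.grab_frame("wrist"); np.savez("pics/w5.npz",**f); print(get_obs()["tcp_pos"])
a=cv2.resize(f["img"][140:290,180:380,::-1],(760,570),interpolation=2); cv2.imwrite("pics/w5.png",a)
```

```text
[0.51348494 0.12410241 0.14242368]
```

View pics/w5.png

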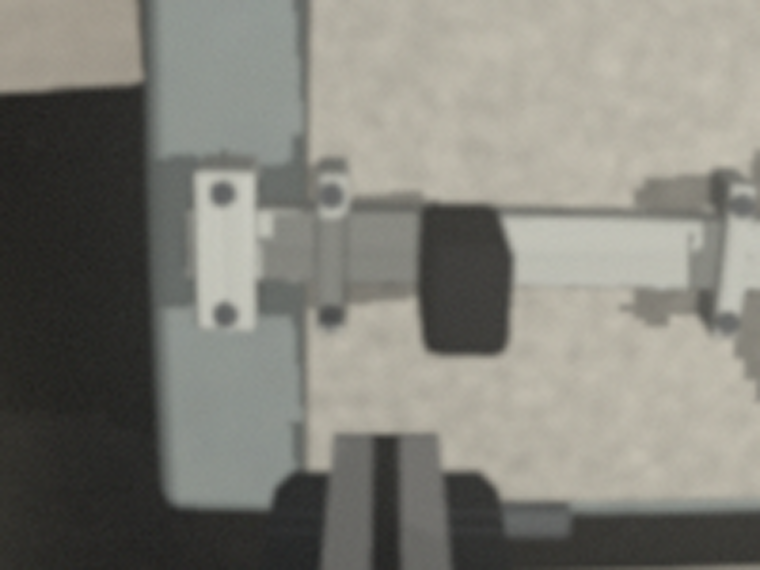

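The view shows the knob with its top face at about (466,308) in the crop. The finger tips are at (387,435), to the left (-y) of the knob as intended.

Run:
```python
from h import *
f=np.load("pics/w5.npz")
for n,p in (("knob c",(466,308)),("left",(426,308)),("right",(509,308)),("bot",(466,355)),("guide -95 mid",(332,254))): print(n,fray(f,180+p[0]/3.8,140+p[1]/3.8,.089 if n[0]=="g" else .114).round(4))
```

```text
knob c [0.5119 0.139  0.114 ]
left [0.5114 0.132  0.114 ]
right [0.5124 0.1466 0.114 ]
bot [0.5209 0.1387 0.114 ]
guide -95 mid [0.5088 0.1149 0.089 ]
```

Emit:
{"method": "send_rows", "body": {
  "motion": [
    {"dp": [-0.001, -0.014, 0], "rot": [0, 0, 0], "grip": 0.0},
    {"dp": [0, 0, -0.015], "rot": [0, 0, 0], "grip": 0.0},
    {"dp": [0, 0, -0.02], "rot": [0, 0, 0], "grip": 0.0},
    {"dp": [0, 0, -0.02], "rot": [0, 0, 0], "grip": 0.0},
    {"dp": [0, 0, 0], "rot": [0, 0, 0], "grip": 0.0}
  ]
}}

```text
clock: 29.92
tcp_pos: [0.5114, 0.1114, 0.0833]
orientation: [2.284, 2.155, 0.028]
contact_force: [-1.2, 0.1, -0.6]
grip_width: 0.0001
```

Emit:
{"method": "send_rows", "body": {
  "motion": [
    {"dp": [0, 0, -0.008], "rot": [0, 0, 0], "grip": 0.0},
    {"dp": [0, 0, -0.008], "rot": [0, 0, 0], "grip": 0.0},
    {"dp": [0, 0, 0], "rot": [0, 0, 0], "grip": 0.0}
  ]
}}

```text
clock: 30.3
tcp_pos: [0.5119, 0.1118, 0.0667]
orientation: [2.284, 2.155, 0.029]
contact_force: [0.7, -0.5, 0.4]
grip_width: -0.0001
```

Emit:
{"method": "send_rows", "body": {
  "motion": [
    {"dp": [0, 0.004, 0], "rot": [0, 0, 0], "grip": 0.0},
    {"dp": [0, 0.004, 0], "rot": [0, 0, 0], "grip": 0.0},
    {"dp": [0, 0.004, 0], "rot": [0, 0, 0], "grip": 0.0},
    {"dp": [0.0005, 0.004, 0], "rot": [0, 0, 0], "grip": 0.0}
  ]
}}

```text
clock: 30.8
tcp_pos: [0.5129, 0.1274, 0.0673]
orientation: [2.284, 2.152, 0.029]
contact_force: [-1.6, -2.3, -0.9]
grip_width: -0.0002
```

The knob is sliding with about 2 N of friction. I'll continue with small rows.

Emit:
{"method": "send_rows", "body": {
  "motion": [
    {"dp": [0.0005, 0.004, 0], "rot": [0, 0, 0], "grip": 0.0},
    {"dp": [0.0005, 0.004, 0], "rot": [0, 0, 0], "grip": 0.0},
    {"dp": [0.0005, 0.004, 0], "rot": [0, 0, 0], "grip": 0.0}
  ]
}}

```text
clock: 31.18
tcp_pos: [0.514, 0.1398, 0.0673]
orientation: [2.284, 2.152, 0.027]
contact_force: [-0.1, -2.1, 0.5]
grip_width: -0.0002
```

Emit:
{"method": "send_rows", "body": {
  "motion": [
    {"dp": [0.0005, 0.003, 0], "rot": [0, 0, 0], "grip": 0.0},
    {"dp": [0.0005, 0.003, 0], "rot": [0, 0, 0], "grip": 0.0},
    {"dp": [0.0005, 0.003, 0], "rot": [0, 0, 0], "grip": 0.0}
  ]
}}

```text
clock: 31.55
tcp_pos: [0.5141, 0.1431, 0.0671]
orientation: [2.287, 2.147, 0.015]
contact_force: [-3.2, -12.7, 7.1]
grip_width: -0.0
```

A firm stop at y = 0.143, about 23-25 mm after contact. I'll back off, rise and check the knob position.

Emit:
{"method": "send_rows", "body": {
  "motion": [
    {"dp": [0, -0.006, 0], "rot": [0, 0, 0], "grip": 0.0},
    {"dp": [0, -0.01, 0], "rot": [0, 0, 0], "grip": 0.0},
    {"dp": [0, -0.01, 0], "rot": [0, 0, 0], "grip": 0.0},
    {"dp": [0, 0, 0.02], "rot": [0, 0, 0], "grip": 0.0},
    {"dp": [0, 0, 0.03], "rot": [0, 0, 0], "grip": 0.0},
    {"dp": [0, 0, 0.03], "rot": [0, 0, 0], "grip": 0.0},
    {"dp": [0, 0, 0], "rot": [0, 0, 0], "grip": 0.0},
    {"dp": [0, 0, 0], "rot": [0, 0, 0], "grip": 0.0}
  ]
}}

```text
clock: 32.55
tcp_pos: [0.5147, 0.116, 0.1492]
orientation: [2.287, 2.148, 0.02]
contact_force: [-0.3, 0.2, 0.5]
grip_width: -0.0
```

Run:
```python
from h import *
from bench import get_obs, imaging
f=imaging.grab_frame("wrist"); np.savez("pics/w6.npz",**f); o=get_obs();print(o["tcp_pos"],o["contact_force"],o["clock"])
a=cv2.resize(f["img"][140:290,180:380,::-1],(760,570),interpolation=2); cv2.imwrite("pics/w6.png",a)
```

```text
[0.51481213 0.11597708 0.14921538] [-0.03735931 -0.26667642 -0.57738277] 32.6
```

View pics/w6.png

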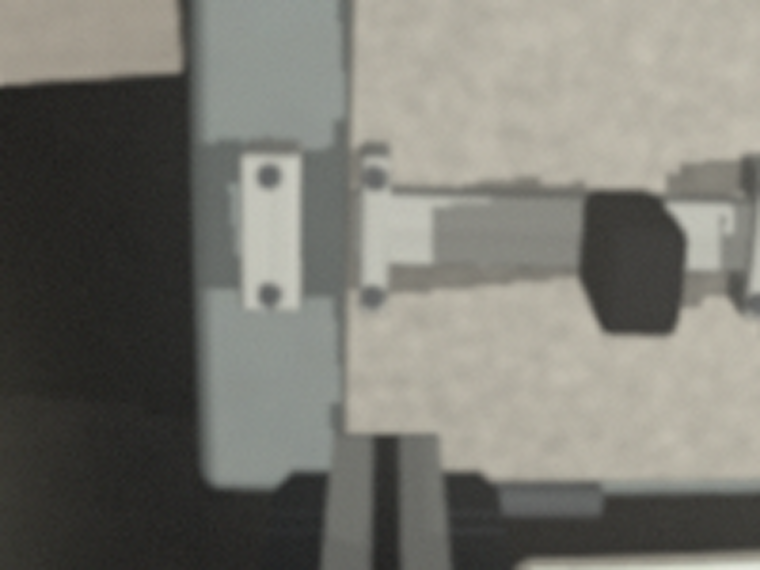

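The bolt has left the keeper strap. The knob's top face is now near (645,290), close to the inner guide. I'll measure the travel.

Run:
```python
from h import *
f=np.load("pics/w6.npz")
for n,p,z in (("knob c",(643,288),.114),("left",(604,292),.114),("right",(685,292),.114),("guide",(375,236),.089)): print(n,fray(f,180+p[0]/3.8,140+p[1]/3.8,z).round(4))
from bench import hand_in
```

```text
knob c [0.5139 0.1638 0.114 ]
left [0.5142 0.1565 0.114 ]
right [0.5153 0.1718 0.114 ]
guide [0.5089 0.1149 0.089 ]
```

Knob y went from 0.139 to 0.164, about 25 mm of travel, relative to a guide measured at the same place both times. The tool is clear, so I'll hand in.

```bash
python3 -c "
from bench import hand_in
print(hand_in())"
```

```text
the job is handed in; nothing more can be done
None
```

The lock opened on the first try and the bolt is drawn its full travel. The job is handed in at about 32.6 s of the 72 s allowed; no verdict was reported.

- **Home stop:** I felt it at about 12 N at the hand, at a crank angle of about 0° (±3°).
- **Counts:** measured from a circle fit to the grip's path (radius 35.1 mm), they came out at about −541°, then +451°, then −180°. The targets were −540°, +450° and −180°.
- **Bolt:** it slid at about 2 N, and I pushed it to its stop with no more than about 13 N read. In the wrist pictures the knob moved 24.8 mm (y 0.139 to 0.164), with the guide measured at the same place both times.
- **At the end:** the tool was raised clear with about 0.6 N or less on it. I took no final picture of the bystanders, but the arm only worked above the box and no unexpected contact force showed.

**Disagreement:** the real finger ends stood about 35 mm above the reported TCP, not at it. The first two closings therefore shut above the crank grip, and I corrected the height from the pictures.

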